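# Shut the UV box and hold its dead-man paddle level

### The job

Sanitise the embedding mould that lies in the small white UV box: slide the metal cover fully home over the chamber, and only then press the box's black dead-man paddle down until it lies level and hold it there for at least three seconds. The paddle is a three-position safety switch: raised is off, level is on, pressed well below level trips it, so never press it down that far and never press it while the cover is open. Finish while still holding the paddle level with the fingers, the cover shut and the mould inside; leave the forceps, the cassette and the other mould beside the box where they lie.

Things in the scene. Friction and masses are not known exactly. Their poses are not given: they have to be found in the camera images.
- uv_box: White box fixed to the bench, 112 (x) x 270 (y) x 60 (z) mm, place and yaw vary. Origin: centre of its underside, on the bench; x away from the robot at yaw 0, y along its length, z up. Chamber at the +y end, paddle at the -y end. The cover slides on the 60 mm high case top between two guide rails (92 mm apart inside, tops 72 mm above the bench) up to an end stop (71 mm) at the +y end.
- cover (a joint): Slide of the flat aluminium cover, in m: 0 = fully shut over the chamber against its stop, up to 0.095 = fully open. The cover moves along the box's +y to shut, starts 60 to 95 mm open, needs about 2 N to move and stays where it is left.
- cover_handle (a point): Middle of the top edge of the black bar handle on the cover, 93 mm above the bench. The bar is 50 mm long (box x), 12 mm thick (box y) and stands 26 mm above the cover plate (84 x 98 mm, its top 67 mm above the bench). Axes as the box's.
- paddle (a joint): Hinge of the dead-man paddle, rad: 0 = raised by its spring (tip up), 0.30 = level, top flush with the 60 mm case top, 0.60 = bottom stop; trips above 0.50. Hinge line along the box's y at box x = +35, z = 56 mm; paddle centred at box y = -106 mm. Spring torque 0.2 N m at 0, 0.5 at level, 0.7 at 0.50: about 8 N at the pad when level. It springs back when let go.
- paddle_pad (a point): Point to press: on the paddle's top face, middle line, 62 mm from the hinge; moves with it (60 mm above the bench when level, about 78 mm raised). The paddle is a black plate 85 mm long from the hinge towards the box's -x, 46 mm wide, 8 mm thick, 14 mm from the case beside it. Site x and y lie along the plate and the hinge line, z out of its top face.
- chamber (a point): Centre of the chamber floor, 18 mm above the bench. The chamber's opening is 72 (box x) x 84 (box y) mm, centred at box y = +77 mm.
- mould_in: Small metal embedding mould, 34 x 46 x 11 mm, lying loose in the chamber; origin at the centre of its underside.
- forceps: Straight forceps, 14 x 125 x 9 mm, loose on the bench in front of the box; origin at the centre of the underside. To be left alone.
- cassette: Tissue cassette, 29 x 48 x 12 mm, loose on the bench behind the box; origin at the centre of its underside. To be left alone.
- mould_side: Second embedding mould, 34 x 46 x 11 mm, loose on the bench beside the +y end of the box; origin at the centre of its underside. To be left alone.
There are look-alikes about, which are no part of the job. Leave any blue or red look-alike of the mould_in alone.

How it is judged:
By the outcome, as a careful person would: the job done as asked, in the order asked, and still so for the second after the job is handed in, while the arm keeps its last pose, push and grip.
It also fails if it takes over 64 s, if anything falls off the work surface, if the arm or the gripper's body presses on something with over 40 N, if the wrist force passes 120 N, or if a joint passes its speed limit or range.

### The arm

A 6-joint arm with a two-finger parallel gripper is mounted at the origin on a cart in front of the work surface, level with it; the furniture and walls round the work are solid. World frame = base frame: x ahead of the robot, y to its left, z up, the work surface at z = 0. Lengths are in m, angles in rad, forces in N, time in s.
With the tool pointing down it reaches from about 0.375 to 0.9 m from the base axis. Payload 3.1 kg.
Tool frame: the origin (TCP) lies at the very end of the fingers, on their centre line; the grasp point (between the pads) lies 19 mm behind it (manip.tcp_to_grasp is the distance from the TCP to the grasp point, in m); z points along the fingers, y is the line along which they close (so a half turn about z gives the same grasp; the last joint's range is limited). The gripper opens to 85 mm and grips with 20 to 120 N. Pads are 22 mm wide; open, the fingers measure 114 mm over their backs; the gripper's body (76 mm by 85 mm) begins 54 mm behind the grasp point. The pads swing forward as they close: fully open they stand 13 mm farther back than shut.
Start: joints at [-1.355, 0.527, 1.433, -0, 1.181, -0.178], TCP at [0.24, -0.577, 0.231] pointing down, gripper open.
Joint ranges: [-3.08, 3.08], [-0.75, 2.2], [0.22, 2.44], [-1.43, 4.57], [0, 2.65], [-2.85, 2.85]. Speed limits (rad/s): [2.79, 2.79, 3.14, 3.14, 3.14, 3.14].

### API

Orientations are given as a unit quaternion [x, y, z, w].
In Python, from station import manip gives the robot as it stands. The module is installed in compiled form; this text tells all that it offers.
- The arm moves only by the tool step_arm, never from a script. Its argument "commands" is one flat list of numbers, 6 for each row, row after row: the shift along the tool's x, y, z in m, then the turn, a rotation vector about the tool's x, y, z in degrees. A call has exactly 10 rows; each row is the pose to reach, as a shift and turn from the pose commanded when the call began, along the tool's axes at that moment; what a row does not reach only later rows make up. A row lasts 1/10 s, in which the tool goes at most 50 mm and 8.59 degrees, less where a joint would pass 70% of its speed; a pose out of reach is approached as far as the arm can. A call with a gripper value outside its range is refused whole. "jaw" is the opening in per cent of the stroke, from 0 (shut) to 100 (fully open), set as the call begins (left out, the last holds). The fingers move at their own pace and stop on an object; "grip_force" is the grip in N (left out, the last holds). Time passes only in rows, so rows that repeat a pose let the fingers close, or fill a call up. It gives the time, the measured TCP pose, the force, the opening and the grip force at its end, in the units of the state.
- manip.sense(): the state, without advancing time (a new reading comes with each control period).
- manip.snapshot(name): name is "side" or "top"; returns a dict with "pixels" (384x512x3 uint8, blue, green, red), "fx", "fy", "cx", "cy" (pixels), "k1" (the pictures are not rectified: a ray, as slopes to the right and down, at radius r is drawn at 1 + k1 r^2 times it, then the intrinsics apply), "R" (3x3) and "t" (3): a world point X has camera coordinates R X + t. Camera axes: x right, y down, z forward; pixel columns grow to the right and rows downward; lengths in m; the calibration is good to about 2 mm. A picture is of the moment at which its call begins. There is no depth.
- manip.sign_off(): hands the job in; it is judged then, once.
The state is a dict: "t": time; "q": joint angles; "qd": joint speeds; "tau": joint torques, N m; "tcp_pos": TCP position; "tool_rot": TCP orientation; "force": force on the tool from outside, world axes, zero at the start; "ft_torque": the same for the moment, N m; "finger_gap": opening from 0.0 (shut) to 1.0 (fully open); "gripper_force": force on a finger pad.
Only numpy, scipy, OpenCV 4.12 (cv2) and the standard library are available. Lean on these libraries where they do the work, as an engineer would, in place of code of your own. Each camera call takes 0.05 s, during which the arm holds its last target. There are 200 camera calls.

## Working session

There is one attempt and no reset: what is moved stays moved. The work goes in short steps, Python scripts to look and compute and a tool call to move; the robot and the scene stay as the last step left them, time stands still between calls to the robot, and variables do not carry over. Pictures are saved under pics/ and viewed, at most 10 in all, crops included, and the job is handed in when it is done.

Besides the shell and the picture viewer there is one more tool, called after "Call:" in YAML: its name, and indented under it one key for each argument. step_arm: Moves the arm, as the interface text tells. Its arguments: {"type":"object","properties":{"commands":{"type":"array","items":{"type":"number"}},"jaw":{"type":"number"},"grip_force":{"type":"number"}},"required":["commands"]}

```bash
mkdir -p pics; python3 - <<'E'
from station import manip
import cv2,pickle
for n in("top","side"):
    s=manip.snapshot(n);cv2.imwrite(f"pics/{n}0.png",s["pixels"]);pickle.dump(s,open(n+"0.pkl","wb"))
    print(n,s["fx"],s["k1"],s["R"],s["t"])
s=manip.sense();print(s["t"],s["tcp_pos"],s["tool_rot"],s["force"],s["finger_gap"])
E
```

```text
top 475.6652134398345 -0.15546065515517649 [[ 0.00644443 -0.99983678 -0.0168786 ]
 [-0.98116583 -0.00306357 -0.19314302]
 [ 0.19305978  0.0178054  -0.98102543]] [0.33505507 0.5545948  0.83211125]
side 386.59047549222583 0.015797491373998378 [[-0.99936417  0.03035213  0.01870855]
 [-0.00606141  0.37244842 -0.9280331 ]
 [-0.03513575 -0.92755643 -0.37202763]] [ 0.54562821 -0.03762156  1.23674724]
0.1 [ 0.24027988 -0.57626425  0.23042344] [ 9.80576169e-01  1.96136162e-01 -3.72682112e-05 -9.90183246e-04] [ 0.35560054 -0.32609824 -0.99205588] 0.9978180107322022
```

View pics/top0.png

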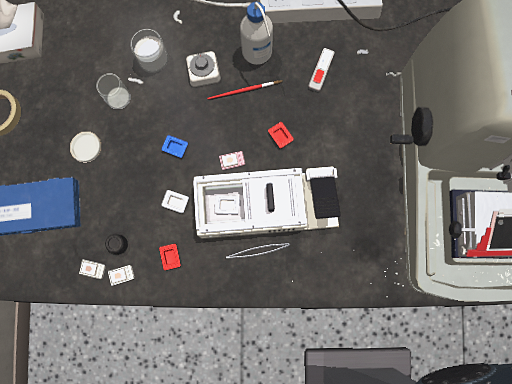

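View pics/side0.png

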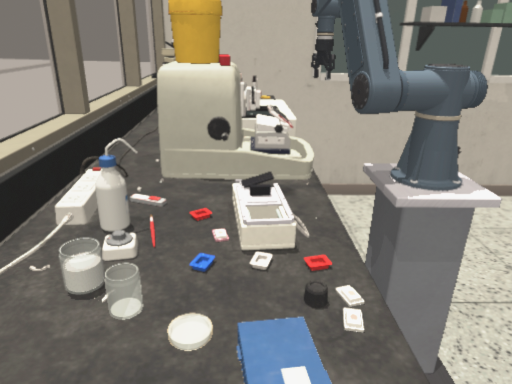

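The top view shows the box spanning roughly (194,168)–(340,238), with the chamber at left, the handle near (270,197) and the black paddle near (324,192). The side view shows the box near (265,215), with the raised paddle at (258,183). I'll zoom in on the box.

```bash
cat > h.py <<'E'
import numpy as np,cv2,pickle
def ray(s,u,v):
    K=np.array([[s["fx"],0,s["cx"]],[0,s["fy"],s["cy"]],[0,0,1]])
    p=cv2.undistortPoints(np.array([[[u,v]]],float),K,np.array([s["k1"],0,0,0.]))[0,0]
    R=np.array(s["R"]);return -R.T@np.array(s["t"]),R.T@np.array([p[0],p[1],1])
def onz(s,u,v,z):
    c,d=ray(s,u,v);return c+d*(z-c[2])/d[2]
def proj(s,X):
    p=np.array(s["R"])@X+np.array(s["t"]);p=p[:2]/p[2];p=p*(1+s["k1"]*(p@p))
    return p*[s["fx"],s["fy"]]+[s["cx"],s["cy"]]
def yawR(a): return np.array([[np.cos(a),-np.sin(a),0],[np.sin(a),np.cos(a),0],[0,0,1]])
E
python3 - <<'E'
from h import *
s=pickle.load(open("top0.pkl","rb"));im=s["pixels"]
c=im[155:250,185:350];cv2.imwrite("pics/c0.png",cv2.resize(c,None,fx=4.8,fy=4.8,interpolation=cv2.INTER_CUBIC))
hsv=cv2.cvtColor(im,cv2.COLOR_BGR2HSV)
m=(hsv[...,2]<70).astype(np.uint8);m[:, :200]=0
sub=np.zeros_like(m);sub[178:216,255:338]=m[178:216,255:338]
n,l,st,ce=cv2.connectedComponentsWithStats(sub)
for i in range(1,n):
    if st[i,4]>60:
        pts=np.argwhere(l==i)[:,::-1].astype(np.float32);print(st[i],ce[i],cv2.minAreaRect(pts))
E
```

```text
[310 178  28  38 941] [324.45377258 196.1466525 ] ((323.5, 196.5), (37.0, 27.0), 90.0)
[267 184   7  28  80] [269.75 197.35] ((269.9959411621094, 197.45492553710938), (27.341794967651367, 5.884822845458984), 84.80557250976562)
```

View pics/c0.png

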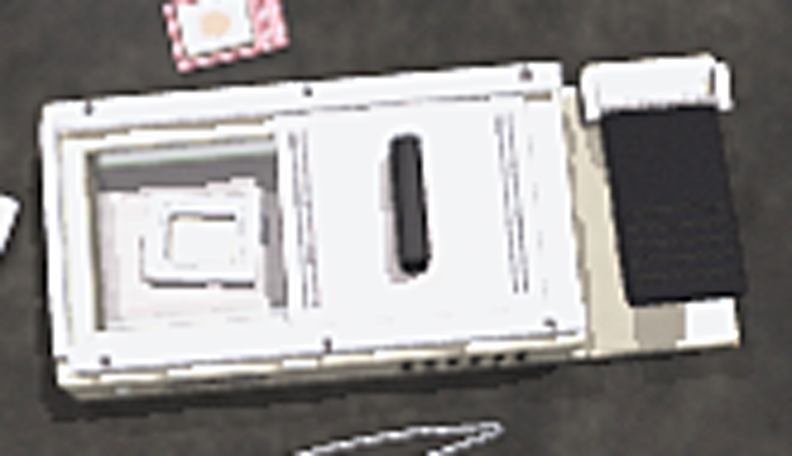

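The crop shows rail-top corners at crop pixels (42,105), (58,362), (560,62) and (585,335). The handle bar runs from (405,135) to (417,272), the paddle's far edge from (603,112) to (718,103), and its tip from (632,305) to (746,295). The mould is inside the chamber.

```bash
python3 - <<'E'
from h import *
s=pickle.load(open("top0.pkl","rb"));sd=pickle.load(open("side0.pkl","rb"))
f=lambda p,z:onz(s,p[0]/4.8+185-.4,p[1]/4.8+155-.4,z)
TL,BL,TR,BR=[f(p,.072) for p in((42,105),(58,362),(560,62),(585,335))]
for n,v in zip("TL BL TR BR".split(),(TL,BL,TR,BR)):print(n,v[:2].round(4))
print("w",np.linalg.norm(TL-BL),np.linalg.norm(TR-BR),"len",np.linalg.norm(TL-TR))
d=(TL-TR)+(BL-BR);yaw=np.arctan2(-d[0],d[1])
dx=(TL-BL)+(TR-BR);yaw2=np.arctan2(dx[1],dx[0]);print("yaw",yaw,yaw2)
a,b=f((407,135),.093),f((419,272),.093);print("handle",(a+b)/2,np.linalg.norm(a-b),np.arctan2((a-b)[1],(a-b)[0]))
y=(yaw+yaw2)/2
R=yawR(y)
o=(TL+BL)/2-R@[0,.135,.072];print("o",o)
Hb=R.T@((a+b)/2-o);print("handle box",Hb)
tip=(f((632,305),.0863)+f((746,295),.0863))/2;hg=(f((603,112),.062)+f((718,103),.062))/2
print("tip,hinge box",R.T@(tip-o),R.T@(hg-o))
# check in side view via projection of corners
for X in([-.056,.135,.072],[.056,.135,.072]):print(proj(sd,o+R@np.array(X)))
print("hand",proj(sd,(a+b)/2))
c=sd["pixels"][160:260,220:320];cv2.imwrite("pics/c1.png",cv2.resize(c,None,fx=6,fy=6,interpolation=cv2.INTER_CUBIC))
E
```

```text
TL [0.5806 0.4536]
BL [0.4807 0.4444]
TR [0.5982 0.2532]
BR [0.4919 0.245 ]
w 0.1003106166442599 0.10654642250659299 len 0.20118360068683894
yaw 0.07174765228042018 0.08427067487205851
handle [0.53850527 0.31032642 0.093     ] 0.05211177319826814 0.08635718675355719
o [5.41194092e-01 3.14388796e-01 1.38777878e-17]
handle box [-0.00299723 -0.00384048  0.093     ]
tip,hinge box [-0.04614429 -0.10396127  0.0863    ] [ 0.03336775 -0.10401099  0.062     ]
[295.71614213 218.84583525]
[240.39276868 220.58659211]
hand [261.20461798 184.9722469 ]
```

View pics/c1.png

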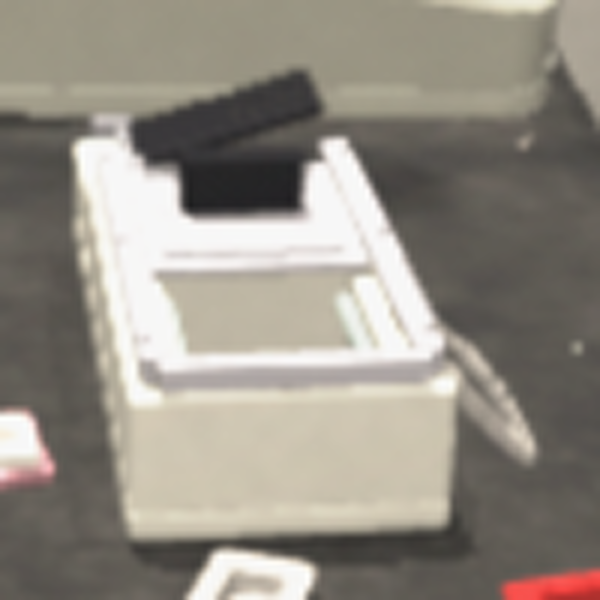

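The side crop confirms the raised paddle, with its tip up on the robot's side, and the handle top at about (260.6,187). Both are consistent with the top view. Next I'll check the bulky instrument beside the path.

```bash
python3 - <<'E'
from h import *
s=pickle.load(open("top0.pkl","rb"));sd=pickle.load(open("side0.pkl","rb"))
for p,z in(((405,285),0),((418,302),0),((512,302),0),((512,300),.08),((415,240),.02),((393,140),.15),((415,170),.3)):print(p,z,onz(s,*p,z).round(3))
for p,z in(((312,172),0),((163,175),0),((310,150),.06),((243,178),0)):print("side",p,z,onz(sd,*p,z).round(3))
for z in(.2,.3,.4):print(z,onz(sd,240,65,z).round(3),onz(sd,312,152,z-.15).round(3))
E
```

```text
(405, 285) 0 [0.382 0.047 0.   ]
(418, 302) 0 [0.349 0.022 0.   ]
(512, 302) 0 [ 0.343 -0.176  0.   ]
(512, 300) 0.08 [ 0.35  -0.133  0.08 ]
(415, 240) 0.02 [0.468 0.029 0.02 ]
(393, 140) 0.15 [0.628 0.1   0.15 ]
(415, 170) 0.3 [0.538 0.114 0.3  ]
side (312, 172) 0 [ 0.351 -0.052  0.   ]
side (163, 175) 0 [ 0.83  -0.012 -0.   ]
side (310, 150) 0.06 [ 0.353 -0.104  0.06 ]
side (243, 178) 0 [0.578 0.01  0.   ]
0.2 [ 0.591 -1.939  0.2  ] [ 0.344 -0.115  0.05 ]
0.3 [ 0.59  -0.505  0.3  ] [0.411 0.23  0.15 ]
0.4 [0.589 0.93  0.4  ] [0.478 0.575 0.25 ]
```

```bash
cat >> h.py <<'E'
from scipy.spatial.transform import Rotation as Ro
def shifts(pts,st):
    R=Ro.from_quat(st["tool_rot"]).as_matrix();return (np.array(pts)-st["tcp_pos"])@R
O=np.array([.540,.316,0]);YAW=.08
def box(*p): return O+yawR(YAW)@np.array(p)
E
python3 - <<'E'
from h import *
from station import manip
st=manip.sense()
P=[(.2,-.48,.33),(.162,-.388,.42),(.293,-.301,.42),(.387,-.164,.42),(.42,0,.42),(.401,.124,.42),(.358,.22,.42),box(0,-.038,.2),box(0,-.038,.078)]
print(np.c_[np.round(P,3),shifts(P,st).round(3)])
E
```

```text
[[ 0.2   -0.48   0.33  -0.    -0.105 -0.099]
 [ 0.162 -0.388  0.42   0.    -0.204 -0.189]
 [ 0.293 -0.301  0.42   0.155 -0.234 -0.189]
 [ 0.387 -0.164  0.42   0.294 -0.324 -0.189]
 [ 0.42   0.     0.42   0.388 -0.463 -0.189]
 [ 0.401  0.124  0.42   0.418 -0.585 -0.188]
 [ 0.358  0.22   0.42   0.415 -0.69  -0.188]
 [ 0.543  0.278  0.2    0.608 -0.672  0.032]
 [ 0.543  0.278  0.078  0.608 -0.672  0.154]]
```

Call:
step_arm:
  commands: [0,-0.02,-0.03,0,0,0,0,-0.05,-0.06,0,0,0,0,-0.08,-0.09,0,0,0,0,-0.11,-0.12,0,0,0,0,-0.14,-0.15,0,0,0,0,-0.17,-0.18,0,0,0,0,-0.2,-0.19,0,0,0,0.04,-0.21,-0.19,0,0,3,0.08,-0.22,-0.19,0,0,6,0.12,-0.23,-0.19,0,0,9]
  jaw: 0
  grip_force: 20

```text
t: 1.1
tcp_pos: [0.2631, -0.3173, 0.4214]
tool_rot: [0.993, 0.116, 0.0, 0.0]
force: [0.4, -0.8, 0.5]
finger_gap: -0.004
gripper_force: 0.0
```

```bash
python3 - <<'E'
from h import *
from station import manip
st=manip.sense();print(st["q"],st["tcp_pos"],st["finger_gap"],Ro.from_quat(st["tool_rot"]).as_matrix().round(3))
P=[(.387,-.164,.42),(.42,0,.42),(.401,.124,.42),(.358,.22,.42),box(0,-.038,.2)]
print(np.c_[np.round(P,3),shifts(P,st).round(3)])
E
```

```text
[-1.15124983e+00  2.56495060e-02  1.62227367e+00  1.62557372e-04
  1.49331883e+00  1.86105278e-01] [ 0.26310463 -0.31726926  0.42136516] -0.0038411737203007308 [[ 0.973  0.231  0.   ]
 [ 0.231 -0.973 -0.   ]
 [ 0.     0.    -1.   ]]
[[ 0.387 -0.164  0.42   0.156 -0.12   0.001]
 [ 0.42   0.     0.42   0.226 -0.272  0.001]
 [ 0.401  0.124  0.42   0.236 -0.397  0.001]
 [ 0.358  0.22   0.42   0.217 -0.501  0.001]
 [ 0.543  0.278  0.2    0.41  -0.515  0.221]]
```

Call:
step_arm:
  commands: [0.04,-0.03,0,0,0,1,0.08,-0.06,0,0,0,2,0.12,-0.09,0,0,0,3,0.155,-0.12,0,0,0,4,0.175,-0.16,0,0,0,5,0.195,-0.2,0,0,0,6,0.215,-0.24,0,0,0,7,0.226,-0.28,0,0,0,8,0.23,-0.32,0,0,0,9,0.234,-0.36,0,0,0,9]

```text
t: 2.1
tcp_pos: [0.4047, 0.0883, 0.4209]
tool_rot: [0.999, 0.04, -0.0, -0.0]
force: [2.0, 0.6, 1.2]
finger_gap: -0.0
gripper_force: 0.0
```

```bash
python3 - <<'E'
from h import *
from station import manip
st=manip.sense();print(st["q"],st["tcp_pos"],st["force"],Ro.from_quat(st["tool_rot"]).as_matrix().round(3))
P=[(.358,.22,.42),box(0,-.04,.2),box(0,-.04,.078)]
print(np.c_[np.round(P,3),shifts(P,st).round(3)])
E
```

```text
[-5.65665504e-02  3.01472381e-02  1.61875127e+00  5.79724707e-05
  1.49350846e+00  1.43366731e+00] [0.404724   0.08827671 0.42091921] [1.99574531 0.61179209 1.24808835] [[ 0.997  0.08  -0.001]
 [ 0.08  -0.997  0.   ]
 [-0.001 -0.    -1.   ]]
[[ 0.358  0.22   0.42  -0.036 -0.135  0.001]
 [ 0.543  0.276  0.2    0.153 -0.176  0.221]
 [ 0.543  0.276  0.078  0.153 -0.176  0.343]]
```

Call:
step_arm:
  commands: [0,-0.04,0,0,0,0,0,-0.08,0,0,0,0,0,-0.12,0,0,0,0,0.02,-0.155,0.03,0,0,0,0.05,-0.176,0.06,0,0,0,0.08,-0.176,0.1,0,0,0,0.11,-0.176,0.14,0,0,0,0.14,-0.176,0.18,0,0,0,0.153,-0.176,0.22,0,0,0,0.153,-0.176,0.26,0,0,0]

```text
t: 3.1
tcp_pos: [0.5459, 0.2742, 0.1591]
tool_rot: [0.999, 0.04, 0.001, -0.0]
force: [0.4, 0.1, -0.2]
finger_gap: 0.002
gripper_force: 0.0
```

```bash
python3 - <<'E'
from h import *
from station import manip
st=manip.sense();print(st["tcp_pos"],st["force"])
P=[box(0,-.04,.076),box(0,-.025,.076),box(0,.05,.076)]
print(np.c_[np.round(P,3),shifts(P,st).round(3)])
s=manip.snapshot("top");c=s["pixels"][130:250,185:350];cv2.imwrite("pics/c2.png",cv2.resize(c,None,fx=4.8,fy=4.8,interpolation=cv2.INTER_CUBIC))
print(proj(s,st["tcp_pos"]),(proj(s,st["tcp_pos"])-[185,130])*4.8)
E
```

```text
[0.54587859 0.27423489 0.1590663 ] [ 0.37730395  0.12734585 -0.20438944]
[[ 0.543  0.276  0.076 -0.003 -0.002  0.083]
 [ 0.542  0.291  0.076 -0.003 -0.017  0.083]
 [ 0.536  0.366  0.076 -0.003 -0.092  0.083]]
[292.99996567 185.22657411] [518.39983523 265.08755573]
```

View pics/c2.png

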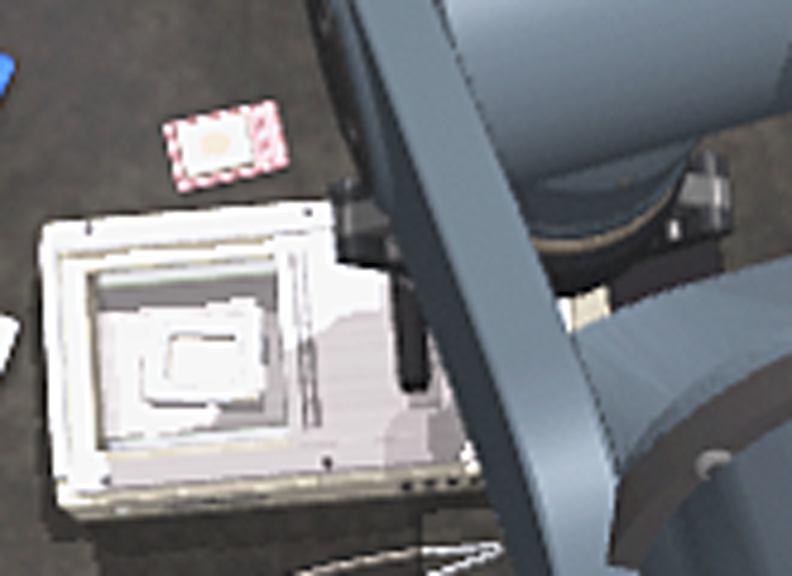

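The arm hides the fingers here, but the box and handle haven't moved and the mould is still in the chamber at crop (200,365). I'll descend behind the handle.

Call:
step_arm:
  commands: [-0.003,-0.002,0.02,0,0,0,-0.003,-0.002,0.04,0,0,0,-0.003,-0.002,0.055,0,0,0,-0.003,-0.002,0.065,0,0,0,-0.003,-0.002,0.075,0,0,0,-0.003,-0.002,0.08,0,0,0,-0.003,-0.002,0.082,0,0,0,-0.003,-0.002,0.082,0,0,0,-0.003,-0.006,0.082,0,0,0,-0.003,-0.01,0.082,0,0,0]

```text
t: 4.15
tcp_pos: [0.5403, 0.2844, 0.0799]
tool_rot: [0.999, 0.04, 0.001, -0.0]
force: [0.1, -0.2, 0.0]
finger_gap: 0.005
gripper_force: 0.0
```

Call:
step_arm:
  commands: [0,-0.006,0,0,0,0,0,-0.012,0,0,0,0,0,-0.018,0,0,0,0,0,-0.024,0,0,0,0,0,-0.03,0,0,0,0,0,-0.036,0,0,0,0,0,-0.042,0,0,0,0,0,-0.048,0,0,0,0,0,-0.054,0,0,0,0,0,-0.06,0,0,0]

```text
validation failed for argument at $.co...
```

Call:
step_arm:
  commands: [0,-0.003,0,0,0,0,0,-0.006,0,0,0,0,0,-0.009,0,0,0,0,0,-0.012,0,0,0,0,0,-0.014,0,0,0,0,0,-0.016,0,0,0,0,0,-0.018,0,0,0,0,0,-0.02,0,0,0,0,0,-0.02,0,0,0,0,0,-0.02,0,0,0]

```text
validation failed for argument at $.co...
```

Call:
step_arm:
  commands: [0.0,-0.006,0.0,0.0,0.0,0.0,0.0,-0.012,0.0,0.0,0.0,0.0,0.0,-0.018,0.0,0.0,0.0,0.0,0.0,-0.024,0.0,0.0,0.0,0.0,0.0,-0.03,0.0,0.0,0.0,0.0,0.0,-0.036,0.0,0.0,0.0,0.0,0.0,-0.042,0.0,0.0,0.0,0.0,0.0,-0.048,0.0,0.0,0.0,0.0,0.0,-0.054,0.0,0.0,0.0,0.0,0.0,-0.06,0.0,0.0,0.0,0.0]

```text
t: 5.15
tcp_pos: [0.5349, 0.3443, 0.0793]
tool_rot: [0.999, 0.04, -0.0, 0.0]
force: [-0.0, -1.8, 1.0]
finger_gap: -0.003
gripper_force: 0.9
```

Call:
step_arm:
  commands: [0.0,-0.003,0.0,0.0,0.0,0.0,0.0,-0.006,0.0,0.0,0.0,0.0,0.0,-0.009,0.0,0.0,0.0,0.0,0.0,-0.012,0.0,0.0,0.0,0.0,0.0,-0.014,0.0,0.0,0.0,0.0,0.0,-0.015,0.0,0.0,0.0,0.0,0.0,-0.016,0.0,0.0,0.0,0.0,0.0,-0.017,0.0,0.0,0.0,0.0,0.0,-0.018,0.0,0.0,0.0,0.0,0.0,-0.018,0.0,0.0,0.0,0.0]

```text
t: 6.15
tcp_pos: [0.5334, 0.3619, 0.0792]
tool_rot: [0.999, 0.04, -0.0, -0.0]
force: [-1.1, -1.2, 1.0]
finger_gap: -0.002
gripper_force: 0.5
```

Call:
step_arm:
  commands: [0.0,-0.001,0.0,0.0,0.0,0.0,0.0,-0.001,0.0,0.0,0.0,0.0,0.0,-0.002,0.0,0.0,0.0,0.0,0.0,-0.002,0.0,0.0,0.0,0.0,0.0,-0.003,0.0,0.0,0.0,0.0,0.0,-0.003,0.0,0.0,0.0,0.0,0.0,-0.004,0.0,0.0,0.0,0.0,0.0,-0.004,0.0,0.0,0.0,0.0,0.0,-0.005,0.0,0.0,0.0,0.0,0.0,-0.005,0.0,0.0,0.0,0.0]

```text
t: 7.15
tcp_pos: [0.5331, 0.3669, 0.0792]
tool_rot: [0.999, 0.04, -0.0, -0.0]
force: [-0.4, -2.1, 0.5]
finger_gap: 0.004
gripper_force: 0.6
```

Call:
step_arm:
  commands: [0.0,-0.001,0.0,0.0,0.0,0.0,0.0,-0.001,0.0,0.0,0.0,0.0,0.0,-0.002,0.0,0.0,0.0,0.0,0.0,-0.002,0.0,0.0,0.0,0.0,0.0,-0.003,0.0,0.0,0.0,0.0,0.0,-0.003,0.0,0.0,0.0,0.0,0.0,-0.004,0.0,0.0,0.0,0.0,0.0,-0.004,0.0,0.0,0.0,0.0,0.0,-0.004,0.0,0.0,0.0,0.0,0.0,-0.004,0.0,0.0,0.0,0.0]

```text
t: 8.15
tcp_pos: [0.5331, 0.3709, 0.0794]
tool_rot: [0.999, 0.04, 0.0, -0.0]
force: [-0.4, -1.0, -1.2]
finger_gap: 0.002
gripper_force: 0.5
```

Call:
step_arm:
  commands: [0.0,-0.001,0.0,0.0,0.0,0.0,0.0,-0.001,0.0,0.0,0.0,0.0,0.0,-0.002,0.0,0.0,0.0,0.0,0.0,-0.002,0.0,0.0,0.0,0.0,0.0,-0.002,0.0,0.0,0.0,0.0,0.0,-0.003,0.0,0.0,0.0,0.0,0.0,-0.003,0.0,0.0,0.0,0.0,0.0,-0.003,0.0,0.0,0.0,0.0,0.0,-0.003,0.0,0.0,0.0,0.0,0.0,-0.003,0.0,0.0,0.0,0.0]

```text
t: 9.15
tcp_pos: [0.5329, 0.3724, 0.0793]
tool_rot: [0.999, 0.04, -0.0, 0.001]
force: [0.4, -6.5, 1.1]
finger_gap: -0.003
gripper_force: 3.2
```

```bash
python3 - <<'E'
from h import *
from station import manip
st=manip.sense();print(st["tcp_pos"],st["force"])
s=manip.snapshot("top");c=s["pixels"][155:250,185:350];cv2.imwrite("pics/c3.png",cv2.resize(c,None,fx=4.8,fy=4.8,interpolation=cv2.INTER_CUBIC))
E
```

```text
[0.53288131 0.37241405 0.07934036] [ 0.40111318 -6.48295857  1.11316805]
```

View pics/c3.png

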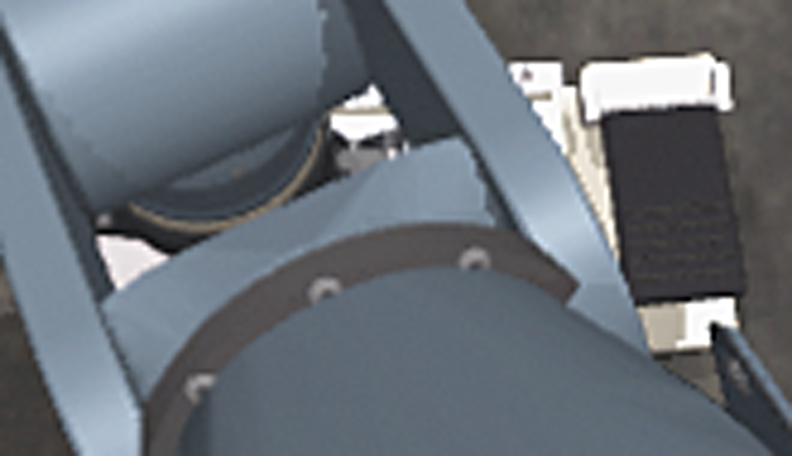

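The arm hides the cover, but the force has risen to 6.5 N and only half of the last shift was achieved, so the cover is at its stop. I'll give it one firmer nudge.

Call:
step_arm:
  commands: [0.0,-0.001,0.0,0.0,0.0,0.0,0.0,-0.001,0.0,0.0,0.0,0.0,0.0,-0.002,0.0,0.0,0.0,0.0,0.0,-0.002,0.0,0.0,0.0,0.0,0.0,-0.002,0.0,0.0,0.0,0.0,0.0,-0.002,0.0,0.0,0.0,0.0,0.0,-0.002,0.0,0.0,0.0,0.0,0.0,-0.002,0.0,0.0,0.0,0.0,0.0,-0.002,0.0,0.0,0.0,0.0,0.0,-0.002,0.0,0.0,0.0,0.0]

```text
t: 10.2
tcp_pos: [0.5328, 0.3726, 0.0794]
tool_rot: [0.999, 0.041, -0.0, 0.003]
force: [1.6, -11.6, 2.6]
finger_gap: -0.002
gripper_force: 5.6
```

Confirmed against the stop: 11.6 N and no motion. Now I'll back off and lift.

Call:
step_arm:
  commands: [0.0,0.005,0.0,0.0,0.0,0.0,0.0,0.012,0.0,0.0,0.0,0.0,0.0,0.02,0.0,0.0,0.0,0.0,0.0,0.025,-0.02,0.0,0.0,0.0,0.0,0.04,-0.04,0.0,0.0,0.0,0.0,0.07,-0.06,0.0,0.0,0.0,0.0,0.1,-0.06,0.0,0.0,0.0,-0.01,0.13,-0.06,0.0,0.0,0.0,-0.02,0.15,-0.06,0.0,0.0,0.0,-0.02,0.15,-0.06,0.0,0.0,0.0]

```text
t: 11.2
tcp_pos: [0.5233, 0.2224, 0.1393]
tool_rot: [0.999, 0.039, -0.001, 0.0]
force: [0.1, 0.4, 0.1]
finger_gap: -0.004
gripper_force: 0.0
```

```bash
python3 - <<'E'
from h import *
from station import manip
st=manip.sense();print(st["tcp_pos"],st["force"])
P=[box(-.028,-.1055,.1),box(-.028,-.1055,.06)]
print(np.c_[np.round(P,3),shifts(P,st).round(4)])
s=manip.snapshot("top");c=s["pixels"][155:250,185:350];cv2.imwrite("pics/c4.png",cv2.resize(c,None,fx=4.8,fy=4.8,interpolation=cv2.INTER_CUBIC))
E
```

```text
[0.52325505 0.22235904 0.1393361 ] [0.12677432 0.4086206  0.1115967 ]
[[ 0.521   0.209   0.1    -0.0037  0.0135  0.0393]
 [ 0.521   0.209   0.06   -0.0036  0.0135  0.0793]]
```

View pics/c4.png

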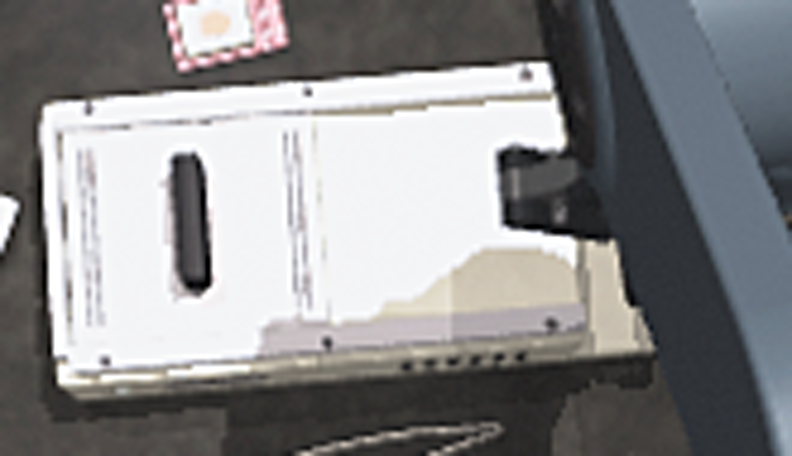

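The cover is fully shut: its edge lies at the stop near crop (65,235), and the handle is at (192,222). I'll move over the paddle.

Call:
step_arm:
  commands: [-0.002,0.005,0.0,0.0,0.0,0.0,-0.004,0.01,0.0,0.0,0.0,0.0,-0.004,0.0135,0.0,0.0,0.0,0.0,-0.004,0.0135,0.01,0.0,0.0,0.0,-0.004,0.0135,0.02,0.0,0.0,0.0,-0.004,0.0135,0.03,0.0,0.0,0.0,-0.004,0.0135,0.04,0.0,0.0,0.0,-0.004,0.0135,0.05,0.0,0.0,0.0,-0.004,0.0135,0.055,0.0,0.0,0.0,-0.004,0.0135,0.055,0.0,0.0,0.0]

```text
t: 12.25
tcp_pos: [0.5213, 0.2108, 0.0833]
tool_rot: [0.999, 0.04, -0.001, 0.0]
force: [0.3, -0.8, 0.1]
finger_gap: -0.001
gripper_force: 0.0
```

Call:
step_arm:
  commands: [0.0,0.001,0.002,0.0,0.0,0.0,0.0,0.001,0.004,0.0,0.0,0.0,0.0,0.001,0.006,0.0,0.0,0.0,0.0,0.001,0.008,0.0,0.0,0.0,0.0,0.001,0.01,0.0,0.0,0.0,0.0,0.001,0.012,0.0,0.0,0.0,0.0,0.001,0.014,0.0,0.0,0.0,0.0,0.001,0.015,0.0,0.0,0.0,0.0,0.001,0.015,0.0,0.0,0.0,0.0,0.001,0.015,0.0,0.0,0.0]

```text
t: 13.25
tcp_pos: [0.5208, 0.2097, 0.0692]
tool_rot: [0.999, 0.04, -0.001, 0.0]
force: [-4.1, -0.3, 5.7]
finger_gap: -0.002
gripper_force: 2.5
```

Call:
step_arm:
  commands: [0.0,0.0,0.001,0.0,0.0,0.0,0.0,0.0,0.002,0.0,0.0,0.0,0.0,0.0,0.003,0.0,0.0,0.0,0.0,0.0,0.004,0.0,0.0,0.0,0.0,0.0,0.005,0.0,0.0,0.0,0.0,0.0,0.006,0.0,0.0,0.0,0.0,0.0,0.007,0.0,0.0,0.0,0.0,0.0,0.008,0.0,0.0,0.0,0.0,0.0,0.0085,0.0,0.0,0.0,0.0,0.0,0.009,0.0,0.0,0.0]

```text
t: 14.25
tcp_pos: [0.5197, 0.2096, 0.0602]
tool_rot: [0.999, 0.04, -0.002, 0.0]
force: [-5.0, -0.2, 7.3]
finger_gap: -0.002
gripper_force: 3.9
```

Call:
step_arm:
  commands: [0.0,0.0,0.0,0.0,0.0,0.0,0.0,0.0,0.0,0.0,0.0,0.0,0.0,0.0,0.0,0.0,0.0,0.0,0.0,0.0,0.0,0.0,0.0,0.0,0.0,0.0,0.0,0.0,0.0,0.0,0.0,0.0,0.0,0.0,0.0,0.0,0.0,0.0,0.0,0.0,0.0,0.0,0.0,0.0,0.0,0.0,0.0,0.0,0.0,0.0,0.0,0.0,0.0,0.0,0.0,0.0,0.0,0.0,0.0,0.0]

```text
t: 15.25
tcp_pos: [0.5197, 0.2096, 0.0603]
tool_rot: [0.999, 0.04, -0.002, 0.0]
force: [-5.0, 0.4, 8.9]
finger_gap: 0.0
gripper_force: 3.8
```

```bash
python3 - <<'E'
from h import *
from station import manip
st=manip.sense();print(st["tcp_pos"],st["force"])
s=manip.snapshot("side");c=s["pixels"][150:260,210:330];cv2.imwrite("pics/c5.png",cv2.resize(c,None,fx=5,fy=5,interpolation=cv2.INTER_CUBIC))
for n,p in(("hinge",(.035,-.106,.06)),("tip",(-.05,-.106,.06)),("corner shut",(0,.077,.093))):print(n,(proj(s,box(*p))-[210,150])*5)
E
```

```text
[0.51971906 0.20962884 0.06028521] [-5.03537822  0.39078299  8.86216427]
hinge [158.05729484 166.05734484]
tip [320.97483334 162.49234385]
corner shut [276.66010677 245.04230798]
```

View pics/c5.png

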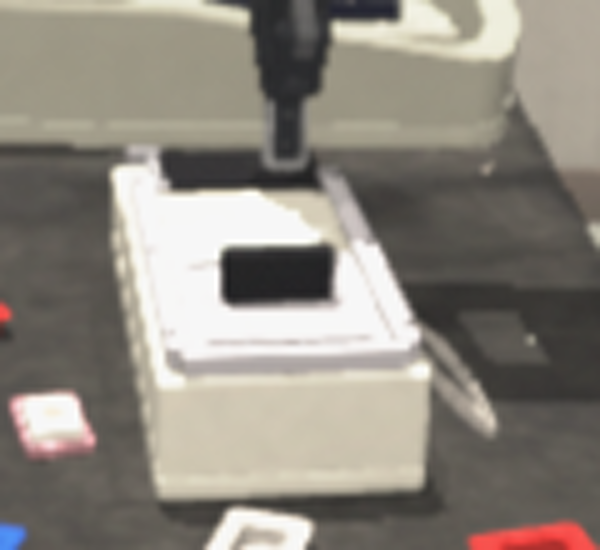

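The side view shows the paddle lying level, from crop (160,165) to (320,165), with the fingers on it at (287,165). The cover is shut. I'll hold.

Call:
step_arm:
  commands: [0.0,0.0,0.0,0.0,0.0,0.0,0.0,0.0,0.0,0.0,0.0,0.0,0.0,0.0,0.0,0.0,0.0,0.0,0.0,0.0,0.0,0.0,0.0,0.0,0.0,0.0,0.0,0.0,0.0,0.0,0.0,0.0,0.0,0.0,0.0,0.0,0.0,0.0,0.0,0.0,0.0,0.0,0.0,0.0,0.0,0.0,0.0,0.0,0.0,0.0,0.0,0.0,0.0,0.0,0.0,0.0,0.0,0.0,0.0,0.0]

```text
t: 16.3
tcp_pos: [0.5198, 0.2096, 0.0603]
tool_rot: [0.999, 0.04, -0.002, 0.0]
force: [-5.3, -0.4, 8.1]
finger_gap: 0.001
gripper_force: 3.8
```

Call:
step_arm:
  commands: [0.0,0.0,0.0,0.0,0.0,0.0,0.0,0.0,0.0,0.0,0.0,0.0,0.0,0.0,0.0,0.0,0.0,0.0,0.0,0.0,0.0,0.0,0.0,0.0,0.0,0.0,0.0,0.0,0.0,0.0,0.0,0.0,0.0,0.0,0.0,0.0,0.0,0.0,0.0,0.0,0.0,0.0,0.0,0.0,0.0,0.0,0.0,0.0,0.0,0.0,0.0,0.0,0.0,0.0,0.0,0.0,0.0,0.0,0.0,0.0]

```text
t: 17.3
tcp_pos: [0.5197, 0.2097, 0.0603]
tool_rot: [0.999, 0.04, -0.002, 0.0]
force: [-5.3, -0.8, 6.9]
finger_gap: 0.001
gripper_force: 3.8
```

Call:
step_arm:
  commands: [0.0,0.0,0.0,0.0,0.0,0.0,0.0,0.0,0.0,0.0,0.0,0.0,0.0,0.0,0.0,0.0,0.0,0.0,0.0,0.0,0.0,0.0,0.0,0.0,0.0,0.0,0.0,0.0,0.0,0.0,0.0,0.0,0.0,0.0,0.0,0.0,0.0,0.0,0.0,0.0,0.0,0.0,0.0,0.0,0.0,0.0,0.0,0.0,0.0,0.0,0.0,0.0,0.0,0.0,0.0,0.0,0.0,0.0,0.0,0.0]

```text
t: 18.3
tcp_pos: [0.5197, 0.2097, 0.0603]
tool_rot: [0.999, 0.04, -0.002, 0.0]
force: [-6.0, -0.5, 7.2]
finger_gap: 0.003
gripper_force: 3.8
```

Call:
step_arm:
  commands: [0.0,0.0,0.0,0.0,0.0,0.0,0.0,0.0,0.0,0.0,0.0,0.0,0.0,0.0,0.0,0.0,0.0,0.0,0.0,0.0,0.0,0.0,0.0,0.0,0.0,0.0,0.0,0.0,0.0,0.0,0.0,0.0,0.0,0.0,0.0,0.0,0.0,0.0,0.0,0.0,0.0,0.0,0.0,0.0,0.0,0.0,0.0,0.0,0.0,0.0,0.0,0.0,0.0,0.0,0.0,0.0,0.0,0.0,0.0,0.0]

```text
t: 19.3
tcp_pos: [0.5197, 0.2097, 0.0603]
tool_rot: [0.999, 0.04, -0.002, 0.0]
force: [-5.9, 0.1, 8.7]
finger_gap: 0.002
gripper_force: 3.8
```

```bash
python3 -c "
from station import manip
print(manip.sign_off())"
```

```text
the job is handed in; nothing more can be done
None
```

The job is handed in: I slid the cover shut against its stop, then pressed the paddle level and held it there for 5 s, with the fingers still holding it at hand-in; the mould was last seen in the chamber before the cover closed, and I touched nothing beside the box.

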